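# Fetch the coffee-filter press from the bar-gripped caddy

## Task

The steel press of the drip coffee filter is kept in the wooden caddy whose sliding lid has the long bar-shaped grip. Slide only that lid open, away from the robot, leaving the lids with the round and the square knob shut, then take the press out by its stem and set it down gently, not dropped, standing upright on its disc in the middle of the glass saucer, and let go. The lid may stay open.

Things in the scene. Friction and masses are not known exactly. Their poses are not given: they have to be found in the camera images.
- bar_grip (a point): Centre of the upright wooden bar that is the right lid's grip: 12 mm thick (x), 44 wide (y), 26 high, standing on the lid, whose top is 13 mm below this point. x: the way the lid slides open, away from the robot, within 15 degrees of straight ahead; z up. Shut, it is over the caddy's middle. Slides 100 mm to a stop, 1 N friction, stays where left, cannot be lifted; 95 mm open bares the whole inside.
- press_mid (a point): Centre, half-way up, of the steel press standing on that caddy's floor, up to 8 mm (x) and 5 mm (y) off its middle: disc 44 mm across, 4 thick, with an upright stem 14 mm across, 40 mm high in all, 60 g. Underside 20 mm below this point, disc's top 16 mm below, stem's top 20 mm above and 7 mm below the caddy's rim. z up the stem. Most finger room is along the slide.
- saucer_floor (a point): Middle of the flat inner floor of the loose green glass saucer on the tiled sill, right of the rack: 132 mm across the rim, flat floor about 84 mm across and 5 mm thick, rim 9 mm above this point. z up.
- lid_round (a joint): Opening (m) of the lid with the round knob (28 mm across, 26 high): 0 shut, grows as it slides away from the robot; leave shut. The three wooden caddies stand in a row in a low white dish rack, 88 mm apart, in any order, alike but for the grip: each 100 mm long (along the slide), 68 wide, 52 high plus the 5 mm lid, walls and floor 5 mm, inside 90 x 58 mm.
- lid_square (a joint): Opening (m) of the lid with the square knob (26 x 26 mm, 26 high) on the third caddy: 0 shut, grows as it slides away from the robot; leave shut.
Mind the look-alikes: they are no part of the job. What is meant by the part that bears saucer_floor is not blue, orange or pink, and is the larger of those in its own colour.

How it is judged:
By the outcome, as a careful person would: the job done as asked, in the order asked, and still so for the second after the job is handed in, with the robot touching nothing.
It also fails if it takes over 51 s, if anything falls off the work surface, if the arm or the gripper's body presses on something with over 40 N, if the wrist force passes 120 N, or if a joint passes its speed limit or range.

## Robot

A 6-joint arm with a two-finger parallel gripper is mounted at the origin on the work surface. World frame = base frame: x ahead of the robot, y to its left, z up, the work surface at z = 0. Lengths are in m, angles in rad, forces in N, time in s.
With the tool pointing down it reaches from about 0.35 to 0.875 m from the base axis. Payload 4.2 kg.
Tool frame: the origin (TCP) lies midway between the tips of the shut fingers; the grasp point (between the pads) lies 19 mm behind it; z points along the fingers, y is the line along which they close (so a half turn about z gives the same grasp; the last joint's range is limited). The gripper opens to 85 mm and grips with 20 to 120 N. Pads are 22 mm wide; open, the fingers measure 114 mm over their backs; the gripper's body (76 mm by 85 mm) begins 54 mm behind the grasp point. The pads swing forward as they close: fully open they stand 13 mm farther back than shut.
Start: joints at [1.432, 0.385, 0.008, 0, -1.194, -0.259], TCP at [0.242, 0.576, 0.231] pointing down, gripper open.
Joint ranges: [-3.14, 3.14], [-1.21, 2.06], [-1.07, 1.41], [-3.16, 2.05], [-2.99, -0.16], [-3.1, 3.1]. Speed limits (rad/s): [2.79, 2.79, 3.14, 3.14, 3.14, 3.14].

## Interface

Orientations are given as a rotation vector (axis times angle).
In Python, from cell import state, camera, camera_params, finish_job gives the robot as it stands. The module is installed in compiled form; this text tells all that it offers.
- The arm moves only by the tool play_rows, never from a script. Its argument "series" is a list of rows, each an object of numbers: "x", "y", "z": the shift along the tool's x, y, z in mm; "ax", "ay", "az": the turn, a rotation vector about the tool's x, y, z in degrees; "grip": the gripper command: -1 is fully open, 1 is shut, values between are in proportion. A call has 1 to 12 rows; each row shifts and turns the commanded pose from where the row before left it, along the tool's axes as they then stand; what a row does not reach is not made up. A row lasts 1/8 s, in which the tool goes at most 62.5 mm and 10.7 degrees, less where a joint would pass 70% of its speed; a pose out of reach is approached as far as the arm can. A call with a gripper value outside its range is refused whole. The fingers move at their own pace and stop on an object; the grip force is fixed at half the most. Time passes only in rows, so rows that do not move let the fingers close. It gives the time, the measured TCP pose, the force, the opening and the grip force at its end, in the units of the state.
- state(): the state, without advancing time (a new reading comes with each control period).
- camera(name): name is "scene" or "top" or "wrist"; returns the picture (400x640x3 uint8, blue, green, red); there is no depth.
- camera_params(name): a dict with "vertical_fov" (degrees; the focal length in pixels is half the picture's height over the tangent of half this angle, whatever the lens; pixels are square), "cx", "cy" (the principal point, pixels), "eye" and "attitude" of the camera in the world. Camera axes: x right, y up, looking along -z (the intrinsics and any distortion apply to the point x, -y, -z); pixel columns grow to the right and rows downward; lengths in m; the calibration is good to about 2 mm. A picture is of the moment at which its call begins: read the wrist's pose just before it. camera_params takes no time and is no camera call; for the wrist camera it gives the pose at the moment of the call.
- finish_job(): hands the job in; it is judged then, once.
The state is a dict: "time_s": time; "q": joint angles; "joint_velocities": joint speeds; "effort": joint torques, N m; "position": TCP position; "tool_rot": TCP orientation; "force": force on the tool from outside, world axes, zero at the start; "wrist_torque": the same for the moment, N m; "width": finger opening in m; "finger_force": force on a finger pad.
Only numpy, scipy, OpenCV 4.12 (cv2) and the standard library are available. Lean on these libraries where they do the work, as an engineer would, in place of code of your own. Each camera call takes 0.05 s, during which the arm holds its last target. There are 200 camera calls.

## Working session

There is one attempt and no reset: what is moved stays moved. The work goes in short steps, Python scripts to look and compute and a tool call to move; the robot and the scene stay as the last step left them, time stands still between calls to the robot, and variables do not carry over. Pictures are saved under pics/ and viewed, at most 10 in all, crops included, and the job is handed in when it is done.

Besides the shell and the picture viewer there is one more tool, called after "Emit:" as name(argument=value, ...), one argument or row to a line, values as JSON. play_rows: Moves the arm, as the interface text tells. Its arguments: {"type":"object","properties":{"series":{"type":"array","items":{"type":"object","properties":{"x":{"type":"number"},"y":{"type":"number"},"z":{"type":"number"},"ax":{"type":"number"},"ay":{"type":"number"},"az":{"type":"number"},"grip":{"type":"number"}}}}},"required":["series"]}

```bash
mkdir -p pics; python3 - <<'E'
from cell import *
import cv2
for n in("scene","top"):
    cv2.imwrite(f"pics/{n}0.png",camera(n)); print(n,camera_params(n))
print(state())
E
```

```text
scene {'vertical_fov': 47.76643120795386, 'cx': 322.29934251221204, 'cy': 194.25945475855238, 'eye': array([ 1.21590096, -0.65880012,  0.91652383]), 'attitude': array([0.72921694, 0.38987582, 0.89658237])}
top {'vertical_fov': 45.734751556188385, 'cx': 319.7490670643946, 'cy': 197.34148860554274, 'eye': array([ 0.38553808, -0.17677346,  1.23395473]), 'attitude': array([ 0.11881916, -0.09665646, -1.54230084])}
{'time_s': 0.1, 'q': array([ 1.43161803e+00,  3.85506254e-01,  6.78474496e-03, -4.03156419e-04,
       -1.19405371e+00, -2.58590044e-01]), 'joint_velocities': array([-0.00139755, -0.00049479,  0.00402837,  0.00080151,  0.00151681,
        0.00032946]), 'effort': array([-6.03781828e-04, -3.93317771e+01,  1.88929671e+01,  4.19800848e+00,
       -2.59684544e-03,  4.63764323e-06]), 'position': array([0.2418974 , 0.57572469, 0.23032838]), 'tool_rot': array([ 3.07765997e+00, -6.20536223e-01, -4.01846391e-04]), 'force': array([ 0.4913348 , -0.11168611,  0.19980429]), 'wrist_torque': array([0.04601103, 0.00268761, 0.01396441]), 'finger_force': 0.0, 'width': 0.08529024122752851}
```

View pics/scene0.png

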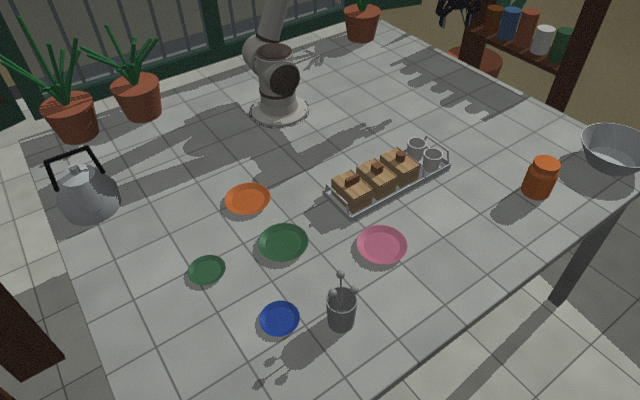

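View pics/top0.png

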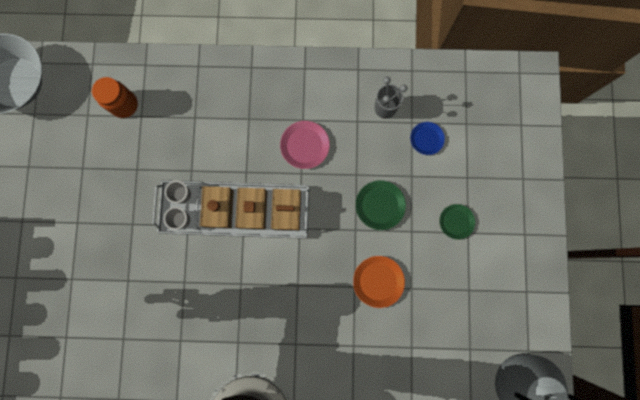

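The scene view shows two green saucers, the larger at (283,243) and the smaller at (206,270). In the top view they are at (381,205) and (458,221). The larger one fits; the blue, orange and pink ones are ruled out. For the grips, the top view's candidates are (214,206), (250,207) and (286,208). The last looks like a bar wide in y, on the caddy nearest the saucer. I'll confirm both in one enlarged crop.

```bash
cat > h.py <<'E'
from cell import *
import cv2, numpy as np
from scipy.spatial.transform import Rotation as R
def ray(p,u,v):
    f=200/np.tan(np.radians(p["vertical_fov"])/2)
    d=np.array([(u-p["cx"])/f,-(v-p["cy"])/f,-1]); return p["eye"],R.from_rotvec(p["attitude"]).apply(d)
def plane(p,u,v,z):
    o,d=ray(p,u,v); return o+d*(z-o[2])/d[2]
def tri(p1,a,p2,b):
    o1,d1=ray(p1,*a);o2,d2=ray(p2,*b)
    s=np.linalg.lstsq(np.c_[d1,-d2],o2-o1,rcond=None)[0]
    A=o1+d1*s[0];B=o2+d2*s[1]; return (A+B)/2,np.linalg.norm(A-B)
def pix(p,X):
    f=200/np.tan(np.radians(p["vertical_fov"])/2)
    c=R.from_rotvec(p["attitude"]).inv().apply(np.array(X)-p["eye"]); return p["cx"]-f*c[0]/c[2],p["cy"]+f*c[1]/c[2]
E
python3 - <<'E'
from h import *
a=cv2.imread("pics/scene0.png")[130:230,310:460];b=cv2.imread("pics/top0.png")[170:250,150:420]
a=cv2.resize(a,(450,300),interpolation=cv2.INTER_CUBIC);b=cv2.resize(b,(800,237),interpolation=cv2.INTER_CUBIC)
o=np.zeros((540,800,3),np.uint8);o[:300,:450]=a;o[303:540]=b;cv2.imwrite("pics/c1.png",o)
for n in("scene","top"):
    im=cv2.imread(f"pics/{n}0.png");h=cv2.cvtColor(im,cv2.COLOR_BGR2HSV)
    m=cv2.inRange(h,(50,90,40),(90,255,255))
    p=camera_params(n)
    for c in cv2.findContours(m,0,2)[0]:
        if cv2.contourArea(c)>300:
            (u,v),ax,an=cv2.fitEllipse(c);print(n,u,v,ax,plane(p,u,v,.014))
E
```

```text
scene 205.3333740234375 270.7541809082031 (26.9782772064209, 32.214962005615234) [ 0.50564816 -0.51906536  0.014     ]
scene 282.7610778808594 242.7526397705078 (36.460044860839844, 43.46803283691406) [ 0.54158104 -0.3187447   0.014     ]
scene 75.8607177734375 56.66753387451172 (77.0903549194336, 130.66000366210938) [-0.83302612 -0.49234592  0.014     ]
top 457.2950439453125 221.2482452392578 (32.10013198852539, 34.07997131347656) [ 0.50114965 -0.51228842  0.014     ]
top 380.48284912109375 204.73960876464844 (46.73283004760742, 48.21099090576172) [ 0.53893946 -0.31484368  0.014     ]
```

View pics/c1.png

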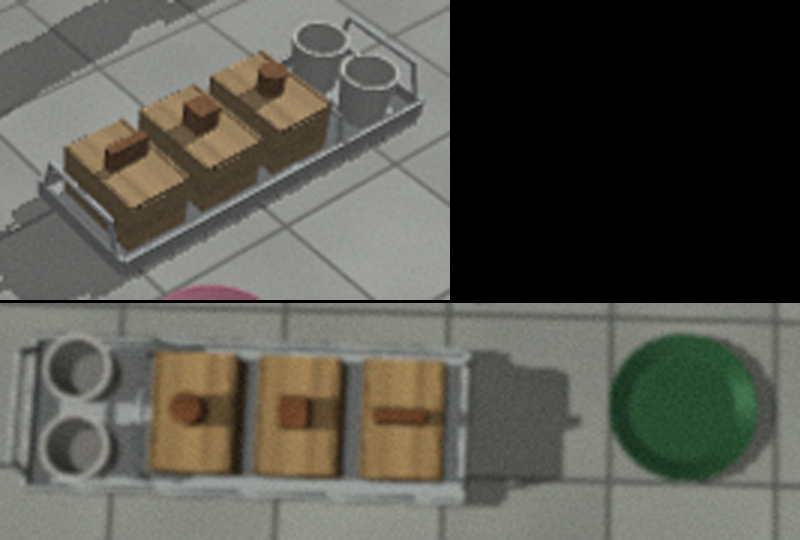

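The crop confirms it. The bar grip is on the right caddy, at top-view pixel (285.3,207.8) and scene pixel (352,180). The square knob is in the middle and the round one on the left. The large green saucer is at top-view pixel (380.5,204.7).

```bash
python3 - <<'E'
from h import *
s,t=camera_params("scene"),camera_params("top")
print("sauc",tri(s,(282.8,242.8),t,(380.5,204.7)))
T=lambda x,y:(150+x*270/800,170+(y-303)*80/237); S=lambda x,y:(310+x/3,130+y/3)
b,e=tri(s,S(126,150),t,T(401,415));print("bar",b,e)
k,e2=tri(s,S(272,79),t,T(187,408));print("round",k,e2)
im=cv2.imread("pics/top0.png");h=cv2.cvtColor(im,cv2.COLOR_BGR2HSV)
m=cv2.inRange(h,(5,80,90),(25,255,255));m[:170]=0;m[245:]=0;m[:,:195]=0;m[:,310:]=0
m=cv2.morphologyEx(m,cv2.MORPH_CLOSE,np.ones((9,3)))
for c in cv2.findContours(m,0,2)[0]:
    if cv2.contourArea(c)>200:
        r=cv2.minAreaRect(c);P=[plane(t,*q,0.065)[:2] for q in cv2.boxPoints(r)];print(r,np.mean(P,0),np.round(P,4).tolist())
m2=cv2.inRange(h,(0,80,30),(12,255,110));m2[:190]=0;m2[225:]=0;m2[:,:195]=0;m2[:,310:]=0
for c in cv2.findContours(m2,0,2)[0]:
    if cv2.contourArea(c)>25: print("grip",cv2.minAreaRect(c))
a=plane(t,*T(187,408),.09);c=plane(t,*T(401,415),.09);print(a,c,"yaw",np.degrees(np.arctan2(c[0]-a[0],a[1]-c[1])),np.linalg.norm(a-c))
E
```

```text
sauc (array([ 0.53909274, -0.31626036,  0.00970834]), np.float64(0.0020271302325479586))
bar [ 0.51659263 -0.07524126  0.08368985] 0.0007134025699596395
round [0.517977   0.10225641 0.0816532 ] 0.0013720214060726522
((285.3381652832031, 209.06082153320312), (27.562450408935547, 40.503631591796875), 2.6025619506835938) [ 0.51608552 -0.07338535] [[0.4662, -0.0389], [0.5674, -0.0394], [0.5659, -0.1083], [0.4649, -0.107]]
((249.7652130126953, 207.96133422851562), (27.38315200805664, 40.10239028930664), 3.012787342071533) [0.5165924  0.01519762] [[0.4674, 0.0494], [0.5677, 0.0493], [0.5657, -0.0194], [0.4656, -0.0185]]
((214.311279296875, 206.51947021484375), (27.38406753540039, 40.92015838623047), 3.5763344764709473) [0.51798294 0.10375512] [[0.468, 0.138], [0.5705, 0.1379], [0.5679, 0.0691], [0.4655, 0.07]]
grip ((214.0, 205.0), (8.0, 8.0), 90.0)
[0.51741607 0.10081634 0.09      ] [ 0.5160689  -0.07549812  0.09      ] yaw -0.437773807370376 0.17631960972986105
```

Emit:
play_rows(
  series=[
    {"az": 9.7},
    {"az": 9.7},
    {"az": 9.7},
    {"az": 9.7},
    {"az": 9.7},
    {"az": 9.7},
    {"az": 9.5},
  ],
)

```text
$.series[0]: bad value
```

Emit:
play_rows(
  series=[
    {"x": 54,"y": -23.4,"z": 2},
    {"x": 54,"y": -23.4,"z": 2},
    {"x": 54,"y": -23.4,"z": 2},
    {"x": 54,"y": -23.4,"z": 2},
    {"x": 54,"y": -23.4,"z": 2},
    {"x": 54,"y": -23.4,"z": 2},
    {"x": 54,"y": -23.4,"z": 2},
    {"x": 54,"y": -23.4,"z": 2},
    {"x": 54,"y": -23.4,"z": 2},
    {"x": 54,"y": -23.4,"z": 2},
    {"x": 54,"y": -23.4,"z": 2},
    {"x": 54,"y": -23.4,"z": 2},
  ],
)

```text
$.series[0]: bad value
```

Emit:
play_rows(
  series=[
    {},
    {},
  ],
)

```text
$.series[0]: bad value
```

```bash
cat >> h.py <<'E'
def delta(X):
    s=state(); return np.round(R.from_rotvec(s["tool_rot"]).inv().apply(np.array(X)-s["position"])*1e3,1)
def yaw():
    y=R.from_rotvec(state()["tool_rot"]).as_matrix(); return np.round(y,4).tolist()
E
python3 - <<'E'
from h import *
print(state()["q"],state()["position"],yaw());p=camera_params("wrist");cv2.imwrite("pics/w1.png",camera("wrist"));print(p)
print(delta([.5165,-.0752,.2]),pix(p,[.5165,-.0752,.096]),pix(p,[.5165,-.0752,.07]))
E
```

```text
[ 1.43161803e+00  3.85506254e-01  6.78474496e-03 -4.03156419e-04
 -1.19405371e+00 -2.58590044e-01] [0.2418974  0.57572469 0.23032838] [[0.9219, -0.3875, -0.0006], [-0.3875, -0.9219, -0.0019], [0.0001, 0.002, -1.0]]
{'vertical_fov': 67.79785397629186, 'cx': 325.0326417737833, 'cy': 196.22512034467823, 'eye': array([0.30363995, 0.54976869, 0.37309044]), 'attitude': array([-0.18170349,  0.26814105, -1.95596065])}
[505.4 493.7  31.4] (np.float64(1307.91080223347), np.float64(-797.6253393545327)) (np.float64(1166.538506857577), np.float64(-666.8291923124564))
```

View pics/w1.png

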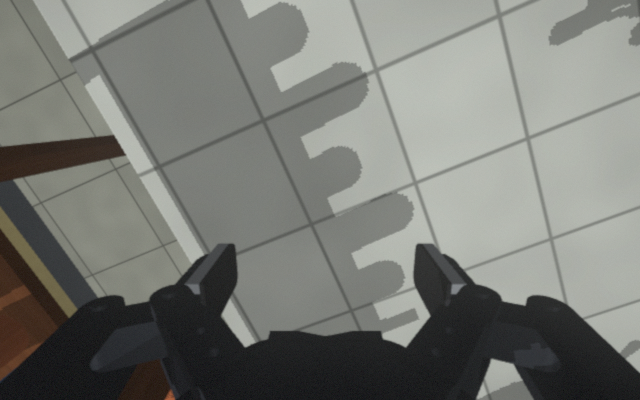

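The move was refused, probably because every key is needed, so the arm is still at its start. The picture shows only the fingers over tiles.

Emit:
play_rows(
  series=[
    {"x": 0,"y": 0,"z": 0,"ax": 0,"ay": 0,"az": 9.7,"grip": -1},
    {"x": 0,"y": 0,"z": 0,"ax": 0,"ay": 0,"az": 9.7,"grip": -1},
    {"x": 0,"y": 0,"z": 0,"ax": 0,"ay": 0,"az": 9.7,"grip": -1},
    {"x": 0,"y": 0,"z": 0,"ax": 0,"ay": 0,"az": 9.7,"grip": -1},
    {"x": 0,"y": 0,"z": 0,"ax": 0,"ay": 0,"az": 9.7,"grip": -1},
    {"x": 0,"y": 0,"z": 0,"ax": 0,"ay": 0,"az": 9.7,"grip": -1},
    {"x": 0,"y": 0,"z": 0,"ax": 0,"ay": 0,"az": 9.5,"grip": -1},
  ],
)

```text
time_s: 1.02
position: [0.242, 0.576, 0.2308]
tool_rot: [2.205, -2.236, 0.001]
force: [1.0, 0.2, -1.0]
width: 0.0854
finger_force: 0.0
```

Emit:
play_rows(
  series=[
    {"x": 54,"y": -23.4,"z": 2.5,"ax": 0,"ay": 0,"az": 0,"grip": -1},
    {"x": 54,"y": -23.4,"z": 2.5,"ax": 0,"ay": 0,"az": 0,"grip": -1},
    {"x": 54,"y": -23.4,"z": 2.5,"ax": 0,"ay": 0,"az": 0,"grip": -1},
    {"x": 54,"y": -23.4,"z": 2.5,"ax": 0,"ay": 0,"az": 0,"grip": -1},
    {"x": 54,"y": -23.4,"z": 2.5,"ax": 0,"ay": 0,"az": 0,"grip": -1},
    {"x": 54,"y": -23.4,"z": 2.5,"ax": 0,"ay": 0,"az": 0,"grip": -1},
    {"x": 54,"y": -23.4,"z": 2.5,"ax": 0,"ay": 0,"az": 0,"grip": -1},
    {"x": 54,"y": -23.4,"z": 2.5,"ax": 0,"ay": 0,"az": 0,"grip": -1},
    {"x": 54,"y": -23.4,"z": 2.5,"ax": 0,"ay": 0,"az": 0,"grip": -1},
    {"x": 54,"y": -23.4,"z": 2.5,"ax": 0,"ay": 0,"az": 0,"grip": -1},
    {"x": 54,"y": -23.4,"z": 2.5,"ax": 0,"ay": 0,"az": 0,"grip": -1},
    {"x": 0,"y": 0,"z": 0,"ax": 0,"ay": 0,"az": 0,"grip": -1},
  ],
)

```text
time_s: 2.52
position: [0.4948, -0.0233, 0.203]
tool_rot: [2.204, -2.237, -0.001]
force: [-0.6, 0.6, -0.1]
width: 0.0856
finger_force: 0.0
```

```bash
python3 - <<'E'
from h import *
print(state()["q"],state()["position"],yaw());p=camera_params("wrist");cv2.imwrite("pics/w2.png",camera("wrist"));print(p)
print(delta([.5165,-.0752,.2]),pix(p,[.5165,-.0752,.096]),pix(p,[.5165,-.0752,.07]))
E
```

```text
[ 2.81476443e-01  1.89302973e-01 -3.44950588e-01  1.64161030e-04
 -1.03824867e+00 -2.96627763e-01] [ 0.49477692 -0.02332366  0.2029514 ] [[-0.0151, -0.9999, -0.0016], [-0.9999, 0.0151, -0.0006], [0.0006, 0.0016, -1.0]]
{'vertical_fov': 67.79785397629186, 'cx': 325.0326417737833, 'cy': 196.22512034467823, 'eye': array([ 0.49237713, -0.0914766 ,  0.34576746]), 'attitude': array([-4.11537001e-04, -4.25315237e-01,  3.09625127e+00])}
[ 53.2 -22.9   3.1] (np.float64(295.45298160890286), np.float64(133.91252086593062)) (np.float64(298.13990986432583), np.float64(131.9627730449489))
```

View pics/w2.png

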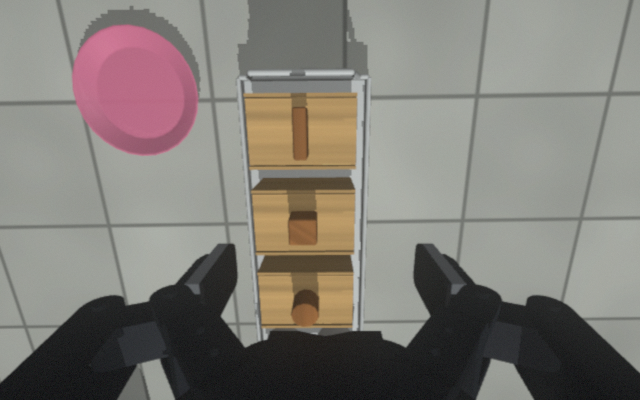

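The wrist picture shows the bar grip at about (300,133), the square knob at (302,228) and the round knob at (305,308), all lids shut. I'll measure these more precisely.

```bash
python3 - <<'E'
from h import *
p=camera_params("wrist");im=cv2.imread("pics/w2.png");h=cv2.cvtColor(im,cv2.COLOR_BGR2HSV)
m=cv2.inRange(h,(0,100,60),(14,255,255));m[:,:270]=0;m[:,335:]=0
for c in cv2.findContours(m,0,2)[0]:
    if cv2.contourArea(c)>100:
        x,y,w,hh=cv2.boundingRect(c);r=cv2.minAreaRect(c);print((x,y,w,hh),cv2.contourArea(c),r,plane(p,*r[0],.09))
m=cv2.inRange(h,(12,80,100),(25,255,255));m[:88]=0;m[172:]=0
c=max(cv2.findContours(m,0,2)[0],key=cv2.contourArea);r=cv2.minAreaRect(c);P=[plane(p,*q,.07)[:2].round(4).tolist() for q in cv2.boxPoints(r)];print(r,P,np.mean(P,0))
E
```

```text
(292, 290, 26, 36) 600.0 ((304.5, 307.5), (25.0, 35.0), 0.0) [0.51461828 0.09672466 0.09      ]
(288, 213, 29, 32) 634.0 ((302.0, 228.5), (31.0, 28.0), 90.0) [0.51417506 0.01233133 0.09      ]
(293, 107, 15, 53) 608.0 ((300.0, 133.0), (52.0, 14.0), 90.0) [ 0.51286142 -0.07384601  0.09      ]
((300.0, 131.0), (76.0, 112.0), 90.0) [[0.5623, -0.1076], [0.4641, -0.1063], [0.4631, -0.0387], [0.5682, -0.0402]] [ 0.514425 -0.0732  ]
```

Emit:
play_rows(
  series=[
    {"x": 25.5,"y": -10,"z": 0,"ax": 0,"ay": 0,"az": 0,"grip": -0.3},
    {"x": 25.5,"y": -10.5,"z": 0,"ax": 0,"ay": 0,"az": 0,"grip": -0.3},
    {"x": 0,"y": 0,"z": 30,"ax": 0,"ay": 0,"az": 0,"grip": -0.3},
    {"x": 0,"y": 0,"z": 30,"ax": 0,"ay": 0,"az": 0,"grip": -0.3},
    {"x": 0,"y": 0,"z": 25,"ax": 0,"ay": 0,"az": 0,"grip": -0.3},
    {"x": 0,"y": 0,"z": 20,"ax": 0,"ay": 0,"az": 0,"grip": -0.3},
    {"x": 0,"y": 0,"z": 10,"ax": 0,"ay": 0,"az": 0,"grip": -0.3},
    {"x": 0,"y": 0,"z": 5,"ax": 0,"ay": 0,"az": 0,"grip": -0.3},
    {"x": 0,"y": 0,"z": 3,"ax": 0,"ay": 0,"az": 0,"grip": -0.3},
    {"x": 0,"y": 0,"z": 0,"ax": 0,"ay": 0,"az": 0,"grip": -0.3},
  ],
)

```text
time_s: 3.82
position: [0.5147, -0.0711, 0.0812]
tool_rot: [-2.212, 2.23, -0.001]
force: [-0.6, 0.0, -0.3]
width: 0.0553
finger_force: 0.0
```

Emit:
play_rows(
  series=[
    {"x": 3,"y": 0,"z": 3,"ax": 0,"ay": 0,"az": 0,"grip": -0.3},
    {"x": 0,"y": 0,"z": 0,"ax": 0,"ay": 0,"az": 0,"grip": 1},
    {"x": 0,"y": 0,"z": 0,"ax": 0,"ay": 0,"az": 0,"grip": 1},
    {"x": 0,"y": 0,"z": 0,"ax": 0,"ay": 0,"az": 0,"grip": 1},
    {"x": 0,"y": 0,"z": 0,"ax": 0,"ay": 0,"az": 0,"grip": 1},
    {"x": 0,"y": 0,"z": 0,"ax": 0,"ay": 0,"az": 0,"grip": 1},
  ],
)

```text
time_s: 4.58
position: [0.5154, -0.0743, 0.0782]
tool_rot: [-2.211, 2.23, -0.002]
force: [2.2, -1.6, -0.6]
width: 0.0102
finger_force: 60.8
```

Emit:
play_rows(
  series=[
    {"x": 0,"y": -6,"z": 0,"ax": 0,"ay": 0,"az": 0,"grip": 1},
    {"x": 0,"y": -12,"z": 0,"ax": 0,"ay": 0,"az": 0,"grip": 1},
    {"x": 0,"y": -12,"z": 0,"ax": 0,"ay": 0,"az": 0,"grip": 1},
    {"x": 0,"y": -12,"z": 0,"ax": 0,"ay": 0,"az": 0,"grip": 1},
    {"x": 0,"y": -12,"z": 0,"ax": 0,"ay": 0,"az": 0,"grip": 1},
    {"x": 0,"y": -12,"z": 0,"ax": 0,"ay": 0,"az": 0,"grip": 1},
    {"x": 0,"y": -12,"z": 0,"ax": 0,"ay": 0,"az": 0,"grip": 1},
    {"x": 0,"y": -10,"z": 0,"ax": 0,"ay": 0,"az": 0,"grip": 1},
    {"x": 0,"y": -6,"z": 0,"ax": 0,"ay": 0,"az": 0,"grip": 1},
    {"x": 0,"y": -3,"z": 0,"ax": 0,"ay": 0,"az": 0,"grip": 1},
    {"x": 0,"y": 0,"z": 0,"ax": 0,"ay": 0,"az": 0,"grip": 1},
  ],
)

```text
time_s: 5.95
position: [0.6125, -0.0751, 0.0782]
tool_rot: [-2.212, 2.23, -0.001]
force: [0.8, -1.0, 5.0]
width: 0.0102
finger_force: 61.4
```

Emit:
play_rows(
  series=[
    {"x": 0,"y": 0,"z": 0,"ax": 0,"ay": 0,"az": 0,"grip": -0.3},
    {"x": 0,"y": 0,"z": 0,"ax": 0,"ay": 0,"az": 0,"grip": -0.3},
    {"x": 0,"y": 0,"z": 0,"ax": 0,"ay": 0,"az": 0,"grip": -0.3},
    {"x": 0,"y": 0,"z": -20,"ax": 0,"ay": 0,"az": 0,"grip": -0.3},
    {"x": 0,"y": 0,"z": -40,"ax": 0,"ay": 0,"az": 0,"grip": -0.3},
    {"x": 0,"y": 0,"z": -40,"ax": 0,"ay": 0,"az": 0,"grip": -0.3},
    {"x": -14,"y": 25,"z": -20,"ax": 0,"ay": 0,"az": 0,"grip": -0.3},
    {"x": -14,"y": 25,"z": 0,"ax": 0,"ay": 0,"az": 0,"grip": -0.3},
    {"x": -14,"y": 25,"z": 0,"ax": 0,"ay": 0,"az": 0,"grip": -0.3},
    {"x": -13,"y": 23,"z": 0,"ax": 0,"ay": 0,"az": 0,"grip": -0.3},
    {"x": 0,"y": 0,"z": 0,"ax": 0,"ay": 0,"az": 0,"grip": -0.3},
    {"x": 0,"y": 0,"z": 0,"ax": 0,"ay": 0,"az": 0,"grip": -0.3},
  ],
)

```text
time_s: 7.45
position: [0.5145, -0.0192, 0.198]
tool_rot: [-2.212, 2.23, -0.001]
force: [-0.1, -0.5, 1.0]
width: 0.0556
finger_force: 0.0
```

```bash
python3 - <<'E'
from h import *
s=state();print(s["position"],s["width"]);p=camera_params("wrist");im=camera("wrist");cv2.imwrite("pics/w3.png",im);cv2.imwrite("pics/t3.png",camera("top"));np.save("p3.npy",p,allow_pickle=True)
cv2.imwrite("pics/c3.png",cv2.resize(im[60:360,220:420],(400,600),interpolation=cv2.INTER_CUBIC))
E
```

```text
[ 0.51446708 -0.01918793  0.19803412] 0.05561199712943108
```

View pics/c3.png

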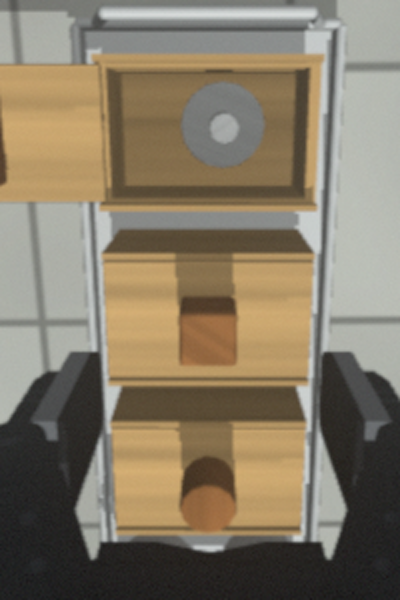

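The right caddy is open, with the press inside. The stem top is at crop (224,128), image (332,124), and the disc centre at image (331.5,122.5). The square and round lids are shut.

```bash
python3 - <<'E'
from h import *
p=np.load("p3.npy",allow_pickle=True).item()
q=lambda x,y:(220+x/2,60+y/2)
print("stem",plane(p,*q(224,128),.058),"disc",plane(p,*q(223,125),.022))
for c in((96,57),(322,57),(318,208),(100,208)):print(plane(p,*q(*c),.065).round(4))
print(delta([*plane(p,*q(224,128),.058)[:2],.19]))
E
```

```text
stem [ 0.50595638 -0.07730313  0.058     ] disc [ 0.50567776 -0.0775379   0.022     ]
[ 0.5619 -0.1082  0.065 ]
[ 0.4632 -0.1073  0.065 ]
[ 0.4623 -0.0408  0.065 ]
[ 0.5641 -0.0418  0.065 ]
[58.   8.1  7.7]
```

Emit:
play_rows(
  series=[
    {"x": 29,"y": 3.5,"z": 0,"ax": 0,"ay": 0,"az": 0,"grip": 0.3},
    {"x": 29,"y": 3,"z": 0,"ax": 0,"ay": 0,"az": 0,"grip": 0.3},
    {"x": 0,"y": 0,"z": 30,"ax": 0,"ay": 0,"az": 0,"grip": 0.3},
    {"x": 0,"y": 0,"z": 35,"ax": 0,"ay": 0,"az": 0,"grip": 0.3},
    {"x": 0,"y": 0,"z": 30,"ax": 0,"ay": 0,"az": 0,"grip": 0.3},
    {"x": 0,"y": 0,"z": 20,"ax": 0,"ay": 0,"az": 0,"grip": 0.3},
    {"x": 0,"y": 0,"z": 8,"ax": 0,"ay": 0,"az": 0,"grip": 0.3},
    {"x": 0,"y": 0,"z": 0,"ax": 0,"ay": 0,"az": 0,"grip": 0.3},
    {"x": 0,"y": 0,"z": 0,"ax": 0,"ay": 0,"az": 0,"grip": 0.3},
  ],
)

```text
time_s: 8.68
position: [0.5077, -0.0771, 0.0756]
tool_rot: [-2.211, 2.23, -0.002]
force: [0.6, -0.6, -0.6]
width: 0.03
finger_force: 0.0
```

Emit:
play_rows(
  series=[
    {"x": 0,"y": 0,"z": 10,"ax": 0,"ay": 0,"az": 0,"grip": 0.3},
    {"x": 0,"y": 0,"z": 10,"ax": 0,"ay": 0,"az": 0,"grip": 0.3},
    {"x": 0,"y": 0,"z": 10,"ax": 0,"ay": 0,"az": 0,"grip": 0.3},
    {"x": 0,"y": 0,"z": 8,"ax": 0,"ay": 0,"az": 0,"grip": 0.3},
    {"x": 0,"y": 0,"z": 5,"ax": 0,"ay": 0,"az": 0,"grip": 0.3},
    {"x": 0,"y": 0,"z": 2,"ax": 0,"ay": 0,"az": 0,"grip": 0.3},
    {"x": 0,"y": 0,"z": 0,"ax": 0,"ay": 0,"az": 0,"grip": 0.3},
  ],
)

```text
time_s: 9.55
position: [0.507, -0.0771, 0.0298]
tool_rot: [2.212, -2.231, 0.0]
force: [0.3, -0.2, 0.2]
width: 0.0302
finger_force: 0.0
```

Emit:
play_rows(
  series=[
    {"x": 0,"y": 0,"z": 0,"ax": 0,"ay": 0,"az": 0,"grip": 1},
    {"x": 0,"y": 0,"z": 0,"ax": 0,"ay": 0,"az": 0,"grip": 1},
    {"x": 0,"y": 0,"z": 0,"ax": 0,"ay": 0,"az": 0,"grip": 1},
    {"x": 0,"y": 0,"z": 0,"ax": 0,"ay": 0,"az": 0,"grip": 1},
    {"x": 0,"y": 0,"z": 0,"ax": 0,"ay": 0,"az": 0,"grip": 1},
  ],
)

```text
time_s: 10.18
position: [0.5073, -0.0771, 0.0303]
tool_rot: [-2.212, 2.23, -0.001]
force: [0.2, 0.4, 5.7]
width: 0.0121
finger_force: 58.6
```

Emit:
play_rows(
  series=[
    {"x": 0,"y": 0,"z": -5,"ax": 0,"ay": 0,"az": 0,"grip": 1},
    {"x": 0,"y": 0,"z": -10,"ax": 0,"ay": 0,"az": 0,"grip": 1},
    {"x": 0,"y": 0,"z": -20,"ax": 0,"ay": 0,"az": 0,"grip": 1},
    {"x": 0,"y": 0,"z": -30,"ax": 0,"ay": 0,"az": 0,"grip": 1},
    {"x": 0,"y": 0,"z": -30,"ax": 0,"ay": 0,"az": 0,"grip": 1},
    {"x": 0,"y": 0,"z": -20,"ax": 0,"ay": 0,"az": 0,"grip": 1},
    {"x": 30,"y": -4,"z": 0,"ax": 0,"ay": 0,"az": 0,"grip": 1},
    {"x": 40,"y": -7,"z": 0,"ax": 0,"ay": 0,"az": 0,"grip": 1},
    {"x": 40,"y": -7,"z": 0,"ax": 0,"ay": 0,"az": 0,"grip": 1},
    {"x": 30,"y": -7,"z": 0,"ax": 0,"ay": 0,"az": 0,"grip": 1},
    {"x": 20,"y": -5,"z": 0,"ax": 0,"ay": 0,"az": 0,"grip": 1},
    {"x": 0,"y": 0,"z": 0,"ax": 0,"ay": 0,"az": 0,"grip": 1},
  ],
)

```text
time_s: 11.68
position: [0.5354, -0.2382, 0.1446]
tool_rot: [2.21, -2.233, -0.001]
force: [0.6, 0.2, -0.0]
width: 0.0118
finger_force: 58.5
```

```bash
python3 - <<'E'
from h import *
s=state();print(s["position"],s["width"],s["force"]);p=camera_params("wrist");im=camera("wrist");cv2.imwrite("pics/w4.png",im)
h=cv2.cvtColor(im,cv2.COLOR_BGR2HSV);m=cv2.inRange(h,(50,90,30),(90,255,255))
for c in cv2.findContours(m,0,2)[0]:
    if cv2.contourArea(c)>1000:
        c=cv2.convexHull(c);e=cv2.fitEllipse(c)
        P=np.array([plane(p,*q[0],.014)[:2] for q in c],np.float32);print(cv2.boundingRect(c),e,plane(p,*e[0],.014),cv2.minEnclosingCircle(P))
E
```

```text
[ 0.53544909 -0.23821693  0.14460493] 0.011814322700226266 [ 0.59917548  0.19418775 -0.00358442]
(248, 19, 148, 155) ((321.3753967285156, 95.9975814819336), (147.22996520996094, 155.14767456054688), 178.16017150878906) [ 0.53599149 -0.32048165  0.014     ] ((0.5361588001251221, -0.3160149157047272), 0.06480325013399124)
```

View pics/w4.png

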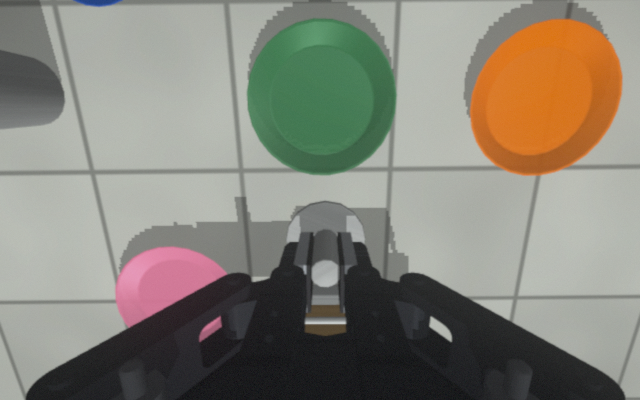

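The picture shows the press held upright by its stem at (325,270). The large green saucer is ahead at (321,96), centred near (0.538,-0.316).

Emit:
play_rows(
  series=[
    {"x": 30,"y": -1.5,"z": 0,"ax": 0,"ay": 0,"az": 0,"grip": 1},
    {"x": 30,"y": -1.5,"z": 0,"ax": 0,"ay": 0,"az": 0,"grip": 1},
    {"x": 18,"y": -0.5,"z": 0,"ax": 0,"ay": 0,"az": 0,"grip": 1},
    {"x": 0,"y": 0,"z": 30,"ax": 0,"ay": 0,"az": 0,"grip": 1},
    {"x": 0,"y": 0,"z": 30,"ax": 0,"ay": 0,"az": 0,"grip": 1},
    {"x": 0,"y": 0,"z": 25,"ax": 0,"ay": 0,"az": 0,"grip": 1},
    {"x": 0,"y": 0,"z": 15,"ax": 0,"ay": 0,"az": 0,"grip": 1},
    {"x": 0,"y": 0,"z": 8,"ax": 0,"ay": 0,"az": 0,"grip": 1},
    {"x": 0,"y": 0,"z": 4,"ax": 0,"ay": 0,"az": 0,"grip": 1},
    {"x": 0,"y": 0,"z": 0,"ax": 0,"ay": 0,"az": 0,"grip": 1},
    {"x": 0,"y": 0,"z": 0,"ax": 0,"ay": 0,"az": 0,"grip": 1},
  ],
)

```text
time_s: 13.1
position: [0.5388, -0.3156, 0.0336]
tool_rot: [-2.212, 2.23, -0.002]
force: [-0.2, -0.2, -0.4]
width: 0.0122
finger_force: 58.5
```

Emit:
play_rows(
  series=[
    {"x": 0,"y": 0,"z": 5,"ax": 0,"ay": 0,"az": 0,"grip": 1},
    {"x": 0,"y": 0,"z": 4,"ax": 0,"ay": 0,"az": 0,"grip": 1},
    {"x": 0,"y": 0,"z": 2,"ax": 0,"ay": 0,"az": 0,"grip": 1},
    {"x": 0,"y": 0,"z": 1,"ax": 0,"ay": 0,"az": 0,"grip": 1},
    {"x": 0,"y": 0,"z": 0,"ax": 0,"ay": 0,"az": 0,"grip": 1},
    {"x": 0,"y": 0,"z": 0,"ax": 0,"ay": 0,"az": 0,"grip": 1},
  ],
)

```text
time_s: 13.85
position: [0.5384, -0.3154, 0.0209]
tool_rot: [-2.212, 2.231, -0.0]
force: [0.5, -0.2, -1.4]
width: 0.0119
finger_force: 58.5
```

Emit:
play_rows(
  series=[
    {"x": 0,"y": 0,"z": 1,"ax": 0,"ay": 0,"az": 0,"grip": 1},
    {"x": 0,"y": 0,"z": 0,"ax": 0,"ay": 0,"az": 0,"grip": 1},
    {"x": 0,"y": 0,"z": 0,"ax": 0,"ay": 0,"az": 0,"grip": 1},
  ],
)

```text
time_s: 14.22
position: [0.5383, -0.3154, 0.0198]
tool_rot: [2.212, -2.231, 0.0]
force: [-0.7, -0.5, -1.2]
width: 0.012
finger_force: 58.5
```

Emit:
play_rows(
  series=[
    {"x": 0,"y": 0,"z": 1,"ax": 0,"ay": 0,"az": 0,"grip": 1},
    {"x": 0,"y": 0,"z": 0,"ax": 0,"ay": 0,"az": 0,"grip": 1},
    {"x": 0,"y": 0,"z": 0,"ax": 0,"ay": 0,"az": 0,"grip": 1},
  ],
)

```text
time_s: 14.6
position: [0.5384, -0.3154, 0.0188]
tool_rot: [-2.212, 2.231, -0.0]
force: [-0.8, -0.3, -0.1]
width: 0.0122
finger_force: 58.5
```

Emit:
play_rows(
  series=[
    {"x": 0,"y": 0,"z": 1,"ax": 0,"ay": 0,"az": 0,"grip": 1},
    {"x": 0,"y": 0,"z": 0,"ax": 0,"ay": 0,"az": 0,"grip": 1},
    {"x": 0,"y": 0,"z": 0,"ax": 0,"ay": 0,"az": 0,"grip": 1},
  ],
)

```text
time_s: 14.98
position: [0.5385, -0.3154, 0.0183]
tool_rot: [-2.212, 2.231, -0.001]
force: [-1.0, 0.5, 5.0]
width: 0.012
finger_force: 59.0
```

Contact: 5 N upward, and the descent has stalled. Now I'll release, opening slowly, and retreat straight up.

Emit:
play_rows(
  series=[
    {"x": 0,"y": 0,"z": 0,"ax": 0,"ay": 0,"az": 0,"grip": 0.5},
    {"x": 0,"y": 0,"z": 0,"ax": 0,"ay": 0,"az": 0,"grip": 0.3},
    {"x": 0,"y": 0,"z": 0,"ax": 0,"ay": 0,"az": 0,"grip": 0.2},
    {"x": 0,"y": 0,"z": 0,"ax": 0,"ay": 0,"az": 0,"grip": 0.2},
    {"x": 0,"y": 0,"z": -5,"ax": 0,"ay": 0,"az": 0,"grip": 0.2},
    {"x": 0,"y": 0,"z": -15,"ax": 0,"ay": 0,"az": 0,"grip": 0.2},
    {"x": 0,"y": 0,"z": -25,"ax": 0,"ay": 0,"az": 0,"grip": 0.2},
    {"x": 0,"y": 0,"z": -40,"ax": 0,"ay": 0,"az": 0,"grip": 0.2},
    {"x": 0,"y": 0,"z": -40,"ax": 0,"ay": 0,"az": 0,"grip": 0.2},
    {"x": -50,"y": 0,"z": -20,"ax": 0,"ay": 0,"az": 0,"grip": 0.2},
    {"x": -30,"y": 0,"z": 0,"ax": 0,"ay": 0,"az": 0,"grip": 0.2},
    {"x": 0,"y": 0,"z": 0,"ax": 0,"ay": 0,"az": 0,"grip": 0.2},
  ],
)

```text
time_s: 16.48
position: [0.5394, -0.2338, 0.1648]
tool_rot: [-2.214, 2.227, -0.003]
force: [0.4, -0.2, 0.2]
width: 0.0341
finger_force: 0.0
```

```bash
python3 - <<'E'
from h import *
p=camera_params("wrist");im=camera("wrist");t=camera("top")
a=im[:300,200:500];b=cv2.resize(t[170:250,150:420],(800,237),interpolation=cv2.INTER_CUBIC)
o=np.zeros((540,800,3),np.uint8);o[:300,:300]=a;o[303:540]=b;cv2.imwrite("pics/w5.png",o)
h=cv2.cvtColor(im,cv2.COLOR_BGR2HSV);m=cv2.inRange(h,(50,90,30),(90,255,255))
c=cv2.convexHull(max(cv2.findContours(m,0,2)[0],key=cv2.contourArea))
print(cv2.minEnclosingCircle(np.array([plane(p,*q[0],.014)[:2] for q in c],np.float32)),pix(p,[.538,-.3154,.045]),pix(p,[.538,-.3154,.009]))
E
```

```text
((0.5361477136611938, -0.31622862815856934), 0.06465886533260345) (np.float64(324.4365630556797), np.float64(96.2254540348785)) (np.float64(324.5901208593601), np.float64(98.24790744045502))
```

View pics/w5.png

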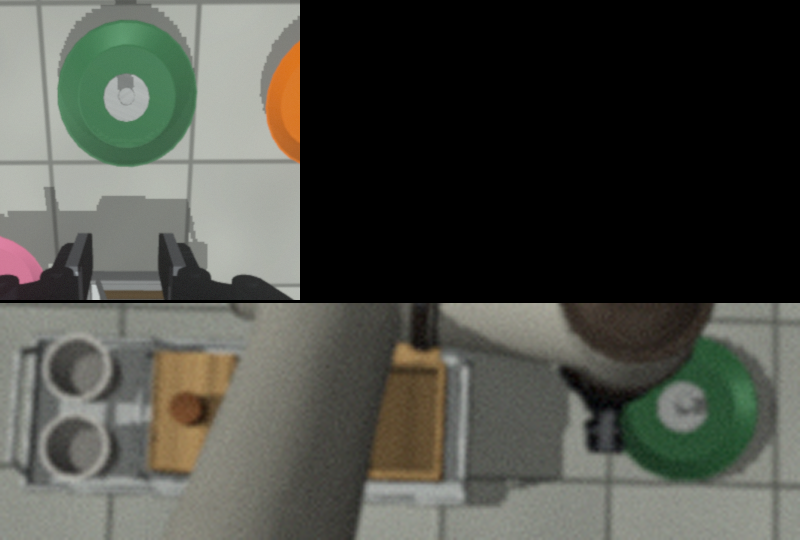

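The press stands upright on the floor of the large green saucer: disc centre at wrist crop (126,97), saucer floor centre at about (127,96). It is centred to about 1 mm, the gripper is clear, and nothing else has moved.

```bash
python3 -c "from cell import *; print(finish_job())"
```

```text
the job is handed in; nothing more can be done
None
```

The bar-grip lid is open about 97 mm, the other two lids are shut, and the press stands upright in the middle of the large green saucer, released, with the job handed in at about 17 s.

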